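# Open a stayed lid, push the dish carriage home, fold the stay and shut

## Robot

A 6-joint arm with a two-finger parallel gripper is mounted at the origin on a cart in front of the work surface, level with it; the furniture and walls round the work are solid. World frame = base frame: x ahead of the robot, y to its left, z up, the work surface at z = 0. Lengths are in m, angles in rad, forces in N, time in s.
With the tool pointing down it reaches from about 0.275 to 0.75 m from the base axis. Payload 10.2 kg.
Tool frame: the origin (TCP) lies at the centre of the arm's flange, where the gripper is bolted on; the fingertips stand 173 mm ahead of it and the grasp point (between the pads) lies 155 mm ahead of it; z points along the fingers, y is the direction in which the jaws open and shut (so a half turn about z gives the same grasp; the last joint's range is limited). The gripper opens to 85 mm and grips with 20 to 120 N. Pads are 22 mm wide; open, the fingers measure 114 mm over their backs; the gripper's body (76 mm by 85 mm) begins 54 mm behind the grasp point. The pads swing forward as they close: fully open they stand 13 mm farther back than shut.
Start: joints at [1.122, 0.313, 1.498, -0, 1.331, -0.223], TCP at [0.118, 0.512, 0.405] pointing down, gripper open.
Joint ranges: [-2.94, 2.94], [-0.97, 2.17], [0.19, 2.56], [-1.23, 4.37], [0.02, 3.11], [-2.88, 2.88]. Speed limits (rad/s): [2.39, 2.39, 3.01, 3.14, 3.14, 3.14].

## Interface

Orientations are given as a 3x3 rotation matrix whose columns are the frame's x, y, z axes.
In Python, from workcell import * gives the robot as it stands.
- The arm moves only by the shell command python3 -m creep 'ROWS' [FORCE]. ROWS is JSON, a list of rows, each a list of 5 numbers: the opening, from 0 (shut) to 1 (fully open), then the shift along the tool's x, y, z scaled (see below), then the turn about the tool's z scaled (see below). In form: [[hand, tx, ty, tz, yaw], ...]. A call has 1 to 10 rows; each row is the pose to reach, as a shift and turn from the pose commanded when the call began, along the tool's axes at that moment; what a row does not reach only later rows make up. The controller multiplies each number of a shift by 30 cm and each number of a turn by 30 degrees. A row lasts 1/10 s, in which the tool goes at most 50 mm and 8.59 degrees, less where a joint would pass 70% of its speed; a pose out of reach is approached as far as the arm can. A call with a number of a shift or a turn outside -1 to 1 is refused whole. A call with a gripper value outside its range is refused whole. The fingers move at their own pace and stop on an object; FORCE is the grip in N (left out, the last holds). Time passes only in rows, so rows that repeat a pose let the fingers close. It gives the time, the measured TCP pose, the force and the opening at its end, in the units of the state.
- get_state(): the state, without advancing time (a new reading comes with each control period).
- capture(name): name is "scene" or "top"; returns the picture (420x560x3 uint8, red, green, blue); there is no depth.
- camera_info(name): a dict with "camera_matrix" (3x3 intrinsics, pixels), "R" (3x3) and "t" (3): a world point X has camera coordinates R X + t. Camera axes: x right, y down, z forward; pixel columns grow to the right and rows downward; lengths in m; the calibration is good to about 2 mm. A picture is of the moment at which its call begins. camera_info takes no time and is no camera call.
- finish_job(): hands the job in, once; it reports no verdict.
The state is a dict: "time": time; "joint_pos": joint angles; "joint_vel": joint speeds; "effort": joint torques, N m; "ee_pos": TCP position; "eef_rot": TCP orientation; "wrist_force": force on the tool from outside, world axes, zero at the start; "moment": the same for the moment, N m; "width": finger opening in m.
Only numpy, scipy, OpenCV 4.12 (cv2) and the standard library are available. Lean on these libraries where they do the work, as an engineer would, in place of code of your own. Each camera call takes 0.05 s, during which the arm holds its last target. There are 200 camera calls.

## Task

Bring the dish in the white imaging box under the camera. Raise the lid past the point where its folding stay locks, so that it stands open by itself, and push the dish carriage fully home to the right. Then fold the knee of the stay (the lid lifts slightly as the knee passes dead centre) and close the lid fully without letting it slam, leaving the things round the box where they are.

Things in the scene. Friction and masses are not known exactly. Their poses are not given: they have to be found in the camera images.
- imager: White imaging box fixed to the worktop, 180 (x) x 200 (y) x 90 mm high, 6 mm walls, hinged lid (8 mm plate, black camera barrel 50 mm across and 45 mm high on top). Origin: centre of its underside; z up, x from its front (which faces the robot, give or take the yaw) to its hinge side, y to its left. Coordinates in the other entries are in this frame, in mm.
- lid_hinge (a point): Middle of the lid's hinge line, which runs along the box's y at x = +88, z = 90.
- lid (a joint): Lid angle, rad: 0 shut, grows as the front rises. At 1.22 the straight stay stops it: felt as a rise in force. Let back from there, the stay locks and the lid stands at about 1.16. Not locked, it sinks shut by itself on a damper in 2 to 4 s. Raising takes 4 to 8 N at the bar.
- lid_bar (a point): Middle of the lid's steel bar handle: 12 mm thick, 130 mm long along y, 35 mm in front of the lid's front edge on two end posts, 213 mm from the hinge line. Lid shut: x = -125, z = 94, free beneath down to the worktop. Can be lifted from beneath with the fingertips, the tool leaning about 30 degrees back toward the robot.
- stay_knee (a joint): Knee of the folding stay on the box's right side, rad: 0 folded (lid shut), 2.53 straight (dead centre), 3.05 locked over centre against its stop. A light spring carries it over centre when the lid is raised up to its stop, and brings it back if it is folded too little; once below about 1.7 the lid's weight folds it on.
- knee_lug (a point): Middle of the dark thumb pin at the knee, along y, 20 mm thick, 46 mm long, with a 25 mm disc at its outer end; y = -140, outside wall and lid. Pressed down and toward the hinge along its arc (2 to 5 N), it raises the lid slightly to dead centre, then folds. The open lid stands close behind: lean the tool about 30 degrees back toward the robot.
- stay_pivot (a point): Lower pivot of the stay on the box's right wall, at x = -42, z = 80 (given at the y of the thumb pin's middle). The thumb pin swings about it on a 70 mm radius in the vertical x-z plane; locked, the pin stands about 36 mm toward the hinge and 60 mm above it; lid shut, it hangs below and toward the hinge.
- carriage (a joint): Travel of the dish carriage, m: 0 at the left end, grows as it slides to the right (-y) up to its stop at 0.080 (home: the dish is under the camera when the lid is shut). It starts at 0 to 0.02 and slides against about 1.5 N of friction.
- tab (a point): Middle of the top edge of the carriage's upright push tab: dark steel plate 10 mm thick (y), 34 mm wide (x), top at z = 82, foot at z = 32 (the carriage plate's top), at x = -42. The dish (90 mm across, fixed to the carriage) lies behind it. At least 60 mm of room between its left face and the box's left wall.
- tip_box: Blue pipette tip box with a clear lid, 96 x 126 x 76 mm, loose bystander; origin under its centre.
- timer: White bench timer, 66 x 66 x 20 mm, loose bystander; origin under its centre.
- burner: Gas burner, a 158 mm upright tube on a round foot (94 x 76 mm), loose bystander; origin under its centre.

How it is judged:
On the way, in this order (a step that is already met when the one before it is completed fails the run):
1. the lid stands open by itself on its locked stay, the box not touched (value of joint stay_knee above 2.85 rad and value of joint lid above 1 rad and contact force between each of the fingers, the arm and imager below 0.3 N), for 0.3 s.
2. the carriage is home against its right stop while the stay is still locked (value of joint stay_knee above 2.85 rad and value of joint lid above 1 rad and value of joint carriage above 0.075 m), for 0.2 s.
3. the knee of the stay has been folded past dead centre while the lid is still up (value of joint stay_knee below 2.3 rad and value of joint lid above 0.5 rad), for 0.05 s.
At the end, for the whole second after the job is handed in: The lid is fully shut (within 0.03 rad) and at rest with its stay folded, and the carriage is still home (within 5 mm of its right stop) (value of joint lid below 0.03 rad and value of joint carriage above 0.075 m and value of joint stay_knee below 0.4 rad and velocity of joint lid below 0.05 rad/s); the robot touches nothing.
It fails at once if the lid slams (still moving down faster than 1.2 rad/s when less than 0.3 rad from shut) (velocity of joint lid below -1.2 rad/s and value of joint lid below 0.3 rad).
It fails at once if a bystander (tip box, timer or burner) is pushed more than 30 mm from its place (distance of any of tip_box, timer, burner from where it was at the start of the episode above 0.03 m).
It also fails if it takes over 64 s, if anything falls off the work surface, if the arm or the gripper's body presses on something with over 40 N, if the wrist force passes 120 N, or if a joint passes its speed limit or range.

## Working session

There is one attempt and no reset: what is moved stays moved. The work goes in short steps, Python scripts to look and compute and a shell command to move; the robot and the scene stay as the last step left them, time stands still between calls to the robot, and variables do not carry over. Pictures are saved under pics/ and viewed, about 8 in all and at most 12, crops included, and the job is handed in when it is done.

```bash
mkdir -p pics; ls; python3 - <<'E'
from workcell import *
import cv2,numpy as np
s=get_state()
print({k:np.round(v,3).tolist() for k,v in s.items()})
for n in("scene","top"):
    im=capture(n); cv2.imwrite(f"pics/{n}0.png",im[:,:,::-1])
    c=camera_info(n); print(n,{k:np.round(v,4).tolist() for k,v in c.items()})
E
```

```text
pics
{'time': 0.0, 'joint_pos': [1.122, 0.313, 1.498, -0.0, 1.331, -0.223], 'joint_vel': [-0.0, 0.001, -0.001, 0.0, 0.0, 0.001], 'effort': [-0.001, -41.228, -25.974, -0.0, 0.004, 0.0], 'ee_pos': [0.118, 0.512, 0.404], 'eef_rot': [[-0.975, 0.224, -0.001], [0.224, 0.975, -0.001], [0.0, -0.001, -1.0]], 'wrist_force': [-0.871, -0.204, -0.208], 'moment': [0.053, 0.005, -0.012], 'width': 0.085}
scene {'camera_matrix': [[463.1057, 0.0, 275.581], [0.0, 463.1057, 208.4142], [0.0, 0.0, 1.0]], 'R': [[0.9022, -0.4311, -0.0173], [-0.1999, -0.3821, -0.9022], [0.3823, 0.8174, -0.4309]], 't': [-0.4168, 0.2278, 1.0306]}
top {'camera_matrix': [[509.988, 0.0, 270.0477], [0.0, 509.988, 220.6427], [0.0, 0.0, 1.0]], 'R': [[0.0054, -1.0, -0.0001], [-0.9876, -0.0054, -0.1571], [0.1571, 0.001, -0.9876]], 't': [0.068, 0.498, 1.2028]}
```

View pics/scene0.png

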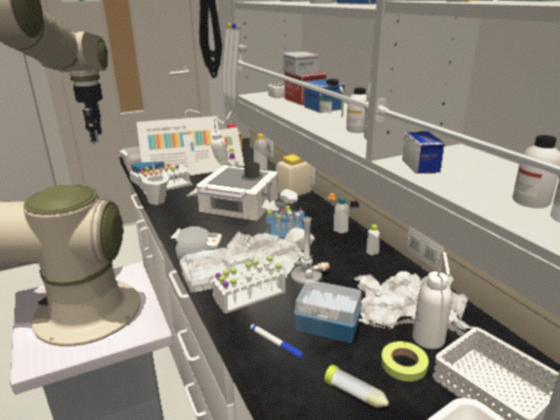

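View pics/top0.png

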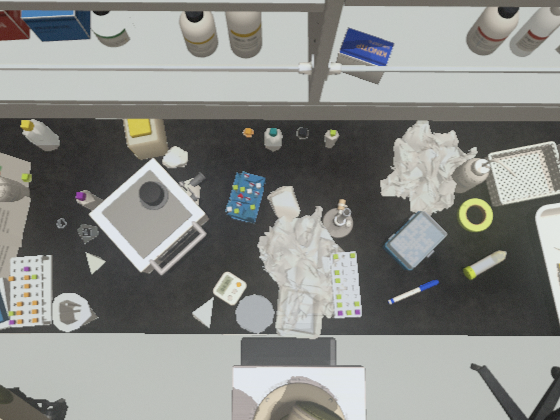

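```bash
python3 - <<'E'
import cv2,numpy as np
t=cv2.imread("pics/top0.png")[140:300,70:270]
s=cv2.imread("pics/scene0.png")[140:230,180:310]
a=cv2.resize(t,None,fx=3.0,fy=3.0,interpolation=cv2.INTER_CUBIC)
b=cv2.resize(s,(200,138));b=cv2.copyMakeBorder(b,0,480-138,0,0,0)
cv2.imwrite("pics/crop0.png",np.hstack([a,b]))
E
```

```text
(no output)
```

View pics/crop0.png

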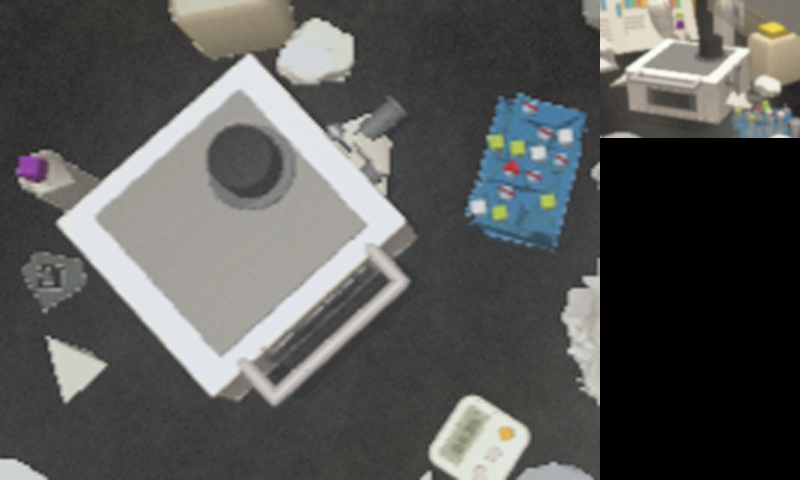

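```bash
cat > h.py <<'E'
from workcell import *
import cv2,numpy as np
def ray(n,uv,z):
    c=camera_info(n);R=np.array(c["R"]);t=np.array(c["t"]);K=np.array(c["camera_matrix"])
    o=-R.T@t;d=R.T@np.linalg.solve(K,[uv[0],uv[1],1]);return o+d*(z-o[2])/d[2]
def proj(n,X):
    c=camera_info(n);p=np.array(c["camera_matrix"])@(np.array(c["R"])@X+np.array(c["t"]));return p[:2]/p[2]
E
python3 - <<'E'
from h import *
from scipy.optimize import fsolve
im=cv2.imread("pics/top0.png")
m=(im.min(2)>195).astype(np.uint8); 
n,l,st,ce=cv2.connectedComponentsWithStats(m)
k=l[int(140+222/3),int(70+75/3)]; print("area",st[k])
c,_=cv2.findContours((l==k).astype(np.uint8),cv2.RETR_EXTERNAL,cv2.CHAIN_APPROX_NONE)
c=max(c,key=cv2.contourArea);r=cv2.minAreaRect(c);print(r)
W=np.array([ray("top",p,.098)[:2] for p in cv2.boxPoints(r)]);print("lid corners",W.round(4).tolist(),[np.linalg.norm(W[i]-W[i-1]).round(3) for i in range(4)],"c",W.mean(0))
eye=np.array([[250,55],[58,222],[215,395],[412,235]])/3+[70,140]-.33
E_=np.array([ray("top",p,.098)[:2] for p in eye]);print("eye",E_.round(4).tolist(),E_.mean(0))
b=[ray("top",np.array(p)/3+[70,140]-.33,.1)[:2] for p in([275,398],[408,283])]
print("bar",b,np.mean(b,0),np.linalg.norm(b[0]-b[1])); d=b[0]-b[1]; print("yaw from bar",np.degrees(np.arctan2(-d[0],d[1])))
e=E_[1]-E_[0];f=E_[2]-E_[3]
for q in(e,f):print("yaw edge",np.degrees(np.arctan2(-q[0],q[1])))
for q in(E_[0]-E_[3],E_[1]-E_[2]):print("yaw edge",np.degrees(np.arctan2(q[1],q[0])))
# four bar (box xz mm)
P=np.array([-42,80.]);H=np.array([88,90.]);D=np.linalg.norm(P-H);g=np.arctan2(10,130.)
def A(r,a,th):return H+r*np.array([-np.cos(th+a),np.sin(th+a)])
def dq(L,q):return 70**2+L*L+140*L*np.cos(2.53-q)
def F(v):
    r,a,L=v;return [np.sum((A(r,a,t)-P)**2)-dq(L,q) for t,q in((0,0),(1.21,2.53),(1.16,3.05))]
for g0 in([100,0,70],[80,.1,60],[130,-.1,80]):
    v,_,ok,_=fsolve(F,g0,full_output=1);print(v,ok)
E
```

```text
area [  90  158  115  113 2441]
((146.77464294433594, 213.8069305419922), (77.38744354248047, 86.52645111083984), 48.179832458496094)
lid corners [[0.502, 0.4921], [0.6414, 0.348], [0.5036, 0.2223], [0.3691, 0.3661]] [np.float64(0.183), np.float64(0.2), np.float64(0.187), np.float64(0.197)] c [0.50402329 0.35712855]
eye [[0.6368, 0.3483], [0.5024, 0.4915], [0.3695, 0.3638], [0.4937, 0.217]] [0.50058237 0.35515384]
bar [array([0.36733538, 0.31766142]), array([0.45594751, 0.21887128])] [0.41164145 0.26826635] 0.13270870538661664
yaw from bar 41.89126490369216
yaw edge 43.18124373886786
yaw edge 40.22087409627484
yaw edge 42.53582389069809
yaw edge 43.845547832504025
[90.20318892 -0.0910173  58.53092145] 1
[90.20318893 -0.0910173  58.53092145] 1
[90.20318893 -0.0910173  58.53092145] 1
```

```bash
python3 -m creep '[[0.3,-0.9,-0.45,0.1,1],[0.3,-0.9,-0.45,0.1,1],[0.3,-0.9,-0.45,0.1,1],[0.3,-0.9,-0.45,0.1,1],[0.3,-0.9,-0.45,0.1,1],[0.3,-0.9,-0.45,0.1,1],[0.3,-0.9,-0.45,0.1,1],[0.3,-0.9,-0.45,0.1,1],[0.3,-0.9,-0.45,0.1,1],[0.3,-0.9,-0.45,0.1,1]]' 40
cat >> h.py <<'E'
O=np.array([.5035,.3555,0]);YAW=np.radians(42.5)
B=np.array([[np.cos(YAW),-np.sin(YAW),0],[np.sin(YAW),np.cos(YAW),0],[0,0,1]])
def go(xb,yb,z,yaw=YAW):
    "rows to bring TCP above box-frame xb,yb (m) at TCP height z, tool y along world angle yaw"
    s=get_state();R=np.array(s["eef_rot"]);p=np.array(s["ee_pos"])
    d=O+B@np.array([xb,yb,0]);d[2]=z
    a=np.arctan2(R[1,1],R[0,1]);dy=(a-yaw+np.pi/2)%np.pi-np.pi/2
    print("now box",(B.T@(p-O)*1000).round(1),"t",round(s["time"],2),"F",(B.T@np.array(s["wrist_force"])).round(2),"w",round(s["width"],4),"q",np.round(s["joint_pos"],2))
    print("shift",(R.T@(d-p)/.3).round(3),"yaw",round(np.degrees(dy)/30,3),"| 10mm box x,y in tool:",(R.T@B[:,0]*.01/.3).round(4),(R.T@B[:,1]*.01/.3).round(4))
E
python3 -c "
from h import *
go(-.125,0,.33)"
```

```text
time: 1.1
ee_pos: [0.3495, 0.3205, 0.3748]
eef_rot: [[-0.733, 0.68, 0.0], [0.68, 0.733, 0.0], [0.0, 0.0, -1.0]]
wrist_force: [-0.6, 0.1, 0.7]
width: 0.0252
now box [-137.2   78.2  374.8] t 1.1 F [-0.39  0.5   0.73] w 0.0252 q [ 0.49  0.23  1.69  0.    1.22 -0.33]
shift [-0.263  0.019  0.149] yaw 0.156 | 10mm box x,y in tool: [-0.0027  0.0332  0.    ] [0.0332 0.0027 0.    ]
```

```bash
python3 -m creep '[[0.33,-0.265,0.015,0.15,0.156],[0.33,-0.265,0.015,0.15,0.156],[0.33,-0.265,0.015,0.15,0.156],[0.33,-0.265,0.015,0.15,0.156],[0.33,-0.265,0.015,0.15,0.156]]'
python3 - <<'E'
from h import *
go(-.126,0,.25)
a=capture("scene");b=capture("top")
a=cv2.resize(a[110:230,180:310],(390,360),interpolation=cv2.INTER_CUBIC);b=cv2.resize(b[170:290,120:250],(390,360),interpolation=cv2.INTER_CUBIC)
cv2.imwrite("pics/c1.png",np.hstack([a,b])[:,:,::-1])
E
```

```text
time: 1.6
ee_pos: [0.411, 0.2698, 0.3304]
eef_rot: [[-0.675, 0.737, 0.001], [0.737, 0.675, 0.001], [-0.0, 0.001, -1.0]]
wrist_force: [-0.6, 0.8, 0.3]
width: 0.0282
now box [-126.1   -0.7  330.4] t 1.6 F [0.16 1.   0.32] w 0.0282 q [ 0.34  0.31  1.7   0.    1.12 -0.4 ]
shift [0.002 0.    0.268] yaw -0.001 | 10mm box x,y in tool: [0.     0.0333 0.    ] [ 0.0333 -0.     -0.    ]
```

View pics/c1.png

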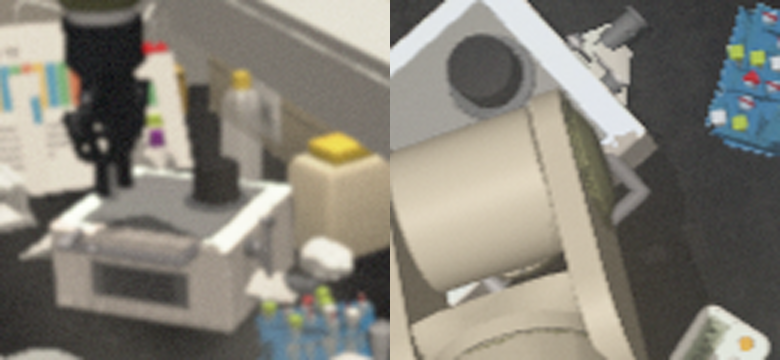

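```bash
python3 -m creep '[[0.33,0,0,0.09,0],[0.33,0,0,0.15,0],[0.33,0,0,0.2,0],[0.33,0,0,0.24,0],[0.33,0,0,0.268,0],[0.33,0,0,0.268,0],[0.1,0,0,0.268,0],[0,0,0,0.268,0],[0,0,0,0.268,0],[0,0,0,0.268,0]]' 30
python3 - <<'E'
from h import *
go(-.126,0,.25)
E
```

```text
time: 2.7
ee_pos: [0.4127, 0.2699, 0.2508]
eef_rot: [[-0.674, 0.739, 0.007], [0.739, 0.674, 0.004], [-0.001, 0.008, -1.0]]
wrist_force: [6.9, 11.6, -2.4]
width: 0.0109
now box [-124.8   -1.8  250.8] t 2.7 F [12.87  3.89 -2.39] w 0.0109 q [ 0.34  0.43  1.78  0.    0.93 -0.4 ]
shift [ 0.006 -0.004  0.003] yaw -0.004 | 10mm box x,y in tool: [0.0001 0.0333 0.0003] [ 0.0333 -0.0001 -0.    ]
```

```bash
python3 -m creep '[[0,0,0.008,-0.036,0],[0,0,0.012,-0.071,0],[0,0,0.017,-0.106,0],[0,0,0.024,-0.141,0],[0,0,0.032,-0.175,0],[0,0,0.042,-0.209,0],[0,0,0.054,-0.243,0],[0,0,0.068,-0.275,0],[0,0,0.083,-0.308,0],[0,0,0.1,-0.339,0]]'
python3 - <<'E'
from h import *
go(-.125+.028,0,.25+.1016);print(get_state()["moment"])
E
```

```text
time: 3.7
ee_pos: [0.4336, 0.2891, 0.3515]
eef_rot: [[-0.674, 0.739, -0.003], [0.739, 0.674, -0.001], [0.001, -0.003, -1.0]]
wrist_force: [-5.7, -1.5, -3.2]
width: 0.0109
now box [-96.4  -1.7 351.5] t 3.7 F [-5.22  2.77 -3.25] w 0.0109 q [ 0.36  0.35  1.59 -0.    1.21 -0.38]
shift [ 0.006 -0.002 -0.   ] yaw -0.004 | 10mm box x,y in tool: [ 0.0001  0.0333 -0.0001] [ 0.0333 -0.0001  0.    ]
[-0.38388329  1.04825927  0.16473521]
```

```bash
python3 -m creep '[[0,0,0.018,-0.03,0],[0,0,0.038,-0.06,0],[0,0,0.06,-0.088,0],[0,0,0.082,-0.115,0],[0,0,0.106,-0.142,0],[0,0,0.131,-0.166,0],[0,0,0.158,-0.19,0],[0,0,0.186,-0.212,0],[0,0,0.214,-0.233,0],[0,0,0.244,-0.252,0]]'
python3 - <<'E'
from h import *
go(-.125+.1012,0,.25+.1773);print(get_state()["moment"])
E
```

```text
time: 4.7
ee_pos: [0.4866, 0.3386, 0.4303]
eef_rot: [[-0.675, 0.738, -0.002], [0.738, 0.675, -0.0], [0.001, -0.002, -1.0]]
wrist_force: [-17.9, -4.7, 18.7]
width: 0.0107
now box [-23.9  -1.  430.3] t 4.7 F [-16.33   8.62  18.71] w 0.0107 q [ 0.41  0.45  1.24  0.    1.46 -0.33]
shift [0.003 0.    0.01 ] yaw -0.002 | 10mm box x,y in tool: [ 0.      0.0333 -0.0001] [ 0.0333 -0.      0.    ]
[-0.94055237  3.05173947  0.23386599]
```

```bash
python3 -m creep '[[0,0,0.012,-0.02,0],[0,0,0.026,-0.028,0],[0,0,0.042,-0.036,0],[0,0,0.057,-0.044,0],[0,0,0.073,-0.052,0],[0,0,0.09,-0.059,0],[0,0,0.1,-0.063,0],[0,0,0.112,-0.068,0],[0,0,0.123,-0.072,0],[0,0,0.123,-0.072,0]]'
python3 - <<'E'
from h import *
go(-.125+.138,0,.25+.1989);print(get_state()["moment"])
E
```

```text
time: 5.7
ee_pos: [0.5145, 0.3642, 0.45]
eef_rot: [[-0.675, 0.738, -0.0], [0.738, 0.675, 0.002], [0.002, 0.001, -1.0]]
wrist_force: [-7.4, 4.6, 3.7]
width: 0.0107
now box [ 14.  -1. 450.] t 5.7 F [-2.34  8.44  3.66] w 0.0107 q [ 0.43  0.53  1.06  0.    1.55 -0.31]
shift [ 0.003 -0.003  0.004] yaw -0.001 | 10mm box x,y in tool: [0.     0.0333 0.    ] [ 0.0333 -0.      0.0001]
[0.61317655 1.17637287 0.18100231]
```

```bash
python3 -m creep '[[0,0,0.01,-0.003,0],[0,0,0.02,-0.006,0],[0,0,0.03,-0.009,0],[0,0,0.03,-0.009,0],[0,0,0.03,-0.009,0]]'
python3 - <<'E'
from h import *
go(-.125+.138,0,.25+.1989);print(get_state()["moment"])
a=capture("scene");b=capture("top")
a=cv2.resize(a[50:230,160:320],(480,540),interpolation=cv2.INTER_CUBIC);b=cv2.resize(b[130:300,100:200],(318,540),interpolation=cv2.INTER_CUBIC)
cv2.imwrite("pics/c2.png",np.hstack([a,b])[:,:,::-1])
E
```

```text
time: 6.2
ee_pos: [0.5204, 0.3696, 0.4524]
eef_rot: [[-0.675, 0.738, -0.005], [0.738, 0.675, -0.001], [0.002, -0.004, -1.0]]
wrist_force: [-15.8, -3.6, 3.8]
width: 0.0105
now box [ 22.   -1.1 452.4] t 6.2 F [-14.09   8.06   3.8 ] w 0.0105 q [ 0.43  0.55  1.02  0.    1.57 -0.31]
shift [ 0.003 -0.03   0.012] yaw -0.002 | 10mm box x,y in tool: [ 0.      0.0333 -0.0001] [ 0.0333 -0.      0.0001]
[-0.67016076  2.56993444  0.18031503]
```

View pics/c2.png

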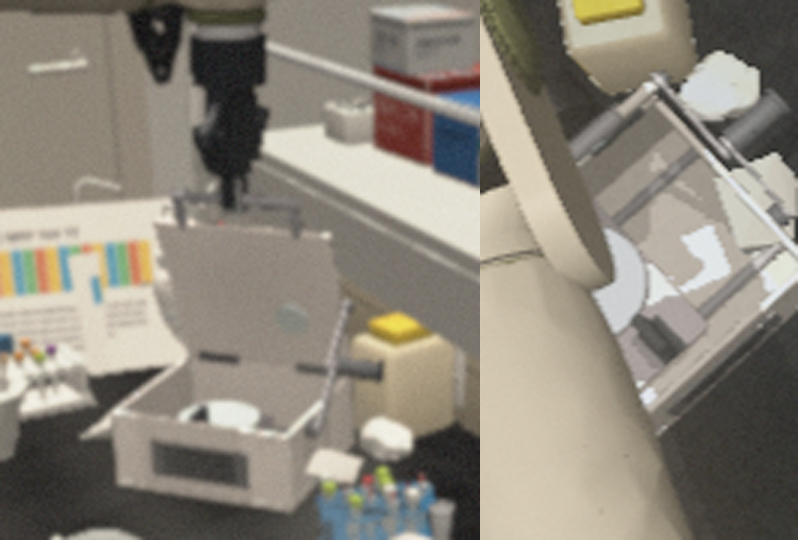

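```bash
python3 -m creep '[[0,0,-0.008,0.002,0],[0,0,-0.016,0.004,0],[0,0,-0.024,0.007,0],[0,0,-0.032,0.01,0],[0,0,-0.04,0.012,0],[0,0,-0.048,0.014,0],[0,0,-0.048,0.014,0]]'
python3 - <<'E'
from h import *
go(.003,0,.45)
E
```

```text
time: 7.0
ee_pos: [0.5106, 0.3604, 0.4478]
eef_rot: [[-0.675, 0.738, 0.0], [0.738, 0.675, 0.003], [0.002, 0.002, -1.0]]
wrist_force: [-4.7, 6.0, -1.1]
width: 0.0109
now box [  8.5  -1.2 447.8] t 7.0 F [ 0.61  7.61 -1.11] w 0.0109 q [ 0.43  0.52  1.09  0.    1.54 -0.31]
shift [ 0.004 -0.018 -0.007] yaw -0.002 | 10mm box x,y in tool: [0.     0.0333 0.0001] [ 0.0333 -0.      0.0001]
```

```bash
python3 -m creep '[[0,0,-0.005,0.002,0],[0,0,-0.01,0.004,0],[0,0,-0.015,0.006,0],[0,0,-0.015,0.006,0]]'
python3 - <<'E'
from h import *
go(.003,0,.45)
E
```

```text
time: 7.4
ee_pos: [0.508, 0.3582, 0.4472]
eef_rot: [[-0.675, 0.738, 0.008], [0.738, 0.675, 0.009], [0.001, 0.012, -1.0]]
wrist_force: [8.5, 16.8, -0.4]
width: 0.0105
now box [  5.2  -1.  447.2] t 7.4 F [17.61  6.67 -0.37] w 0.0105 q [ 0.43  0.51  1.1   0.    1.52 -0.32]
shift [ 0.003 -0.007 -0.01 ] yaw -0.001 | 10mm box x,y in tool: [0.     0.0333 0.0004] [ 0.0333 -0.      0.    ]
```

```bash
python3 -m creep '[[0,0,0.012,-0.004,0],[0,0,0.012,-0.004,0],[0.3,0,0.012,-0.004,0],[0.35,0,0.012,-0.004,0],[0.35,0,0.012,-0.004,0],[0.35,0,0.012,-0.1,0],[0.35,0,0.012,-0.2,0],[0.35,0,0.012,-0.25,0],[0.35,0,0.012,-0.25,0],[0.35,0,0.012,-0.25,0]]'
python3 - <<'E'
from h import *
go(-.052,.06,.45)
a=capture("scene");b=capture("top")
cv2.imwrite("pics/t3.png",b[:,:,::-1]);cv2.imwrite("pics/s3.png",a[:,:,::-1])
a=cv2.resize(a[30:230,160:320],(432,540),interpolation=cv2.INTER_CUBIC);b=cv2.resize(b[130:300,100:200],(318,540),interpolation=cv2.INTER_CUBIC)
cv2.imwrite("pics/c3.png",np.hstack([a,b])[:,:,::-1])
E
```

```text
time: 8.4
ee_pos: [0.5107, 0.3589, 0.5191]
eef_rot: [[-0.674, 0.739, -0.001], [0.739, 0.674, -0.0], [0.0, -0.001, -1.0]]
wrist_force: [-0.2, -0.4, -0.6]
width: 0.0299
now box [  7.6  -2.4 519.1] t 8.4 F [-0.42 -0.1  -0.63] w 0.0299 q [ 0.43  0.51  0.92 -0.    1.71 -0.31]
shift [ 0.207 -0.199  0.23 ] yaw -0.005 | 10mm box x,y in tool: [ 0.0001  0.0333 -0.    ] [ 0.0333 -0.0001  0.    ]
```

View pics/c3.png

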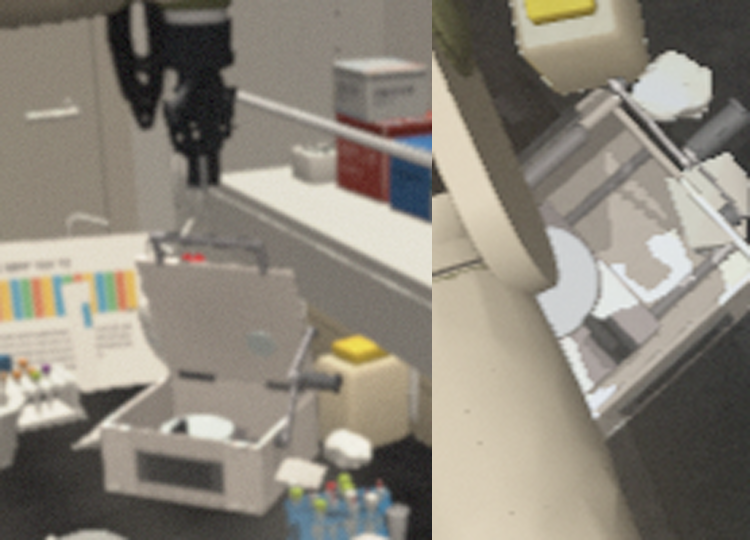

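```bash
python3 - <<'E'
from h import *
im=cv2.imread("pics/t3.png")
for z in(.082,.032):
  q=[B.T@(ray("top",p,z)-O)*1000 for p in([100+178/3.18,130+345/3.18],)];print(z,np.round(q,1))
g=im.max(2)[225:252,143:170]
print(g)
for X in([-42,30,82],[-25,-20,82],[-90,-100,90],[-90,100,90]):print(X,proj("top",O+B@np.array(X)/1000).round(1))
E
```

```text
0.082 [[-54.   24.5  82. ]]
0.032 [[-41.9  28.7  32. ]]
[[209 209 209 210 210 210 209 189 148 196 230 230 230 229 230 230 229 229
  229 230 230 208 166 173 191 190 175]
 [209 211 210 210 210 209 206 181 191 225 230 230 230 230 230 230 230 230
  231 213 184 179 169 159 163 172 146]
 [210 209 209 210 210 210 192 150 196 231 230 230 230 229 230 213 185 185
  185 178 175 174 170 171 158 136 139]
 [211 209 211 209 211 195 150 186 225 230 230 230 229 212 186 180 175 174
  173 174 173 172 173 172 170 153 138]
 [210 209 210 210 193 143 105 127 182 217 230 212 165 161 170 173 174 175
  175 175 174 175 174 171 172 170 155]
 [209 209 210 200 161 104  97  96 106 130 147 139 105 114 151 173 173 173
  174 173 172 173 172 172 172 172 166]
 [209 209 208 189 135  95  97  99  97  88  85  87  92 100 111 150 173 171
  174 175 173 174 173 172 173 174 174]
 [211 210 196 160 129 108  94  97  98  97  85  78  84  94  98 122 159 173
  173 175 175 174 174 174 170 174 173]
 [208 191 150 151 164 146 107  92 100  97  90  85  78  86  95  99 122 156
  173 174 172 174 174 174 173 171 174]
 [175 144 150 169 171 168 1
[... 1423 characters left out ...]
3 191 185 162 122]
 [114 155 209 229 229 206 170 169 170 171 173 163 146 148 159 173 187 189
  188 187 186 183 191 184 157 125 121]
 [118 118 191 231 231 208 170 169 170 170 162 143 147 160 174 186 189 188
  187 184 184 190 181 149 125 120 120]
 [120 117 153 208 231 227 204 171 170 160 143 153 172 183 188 189 189 189
  190 190 189 179 149 124 119 116 107]
 [121 115 115 192 228 229 225 203 161 143 152 173 187 189 188 189 181 178
  191 189 174 140 125 119 115 106  82]
 [125 119 114 154 210 229 228 201 150 158 173 186 190 206 210 181 177 190
  188 173 136 125 117 111 106  76  68]]
[-42, 30, 82] [150.9 236.3]
[-25, -20, 82] [162.5 216.8]
[-90, -100, 90] [205.8 213.9]
[-90, 100, 90] [140.2 271.5]
```

```bash
python3 -m creep '[[0,0.05,-0.1,0,0],[0,0.1,-0.2,0,0],[0,0.15,-0.239,0,0],[0,0.195,-0.239,0.1,0],[0,0.195,-0.239,0.25,0],[0,0.195,-0.239,0.4,0],[0,0.195,-0.239,0.55,0],[0,0.195,-0.239,0.65,0],[0,0.195,-0.239,0.65,0]]'
python3 - <<'E'
from h import *
go(-.064,.056,.24)
a=capture("scene");b=capture("top")
cv2.imwrite("pics/t4.png",b[:,:,::-1]);cv2.imwrite("pics/s4.png",a[:,:,::-1])
a=cv2.resize(a[50:230,160:320],(480,540),interpolation=cv2.INTER_CUBIC);b=cv2.resize(b[130:300,100:200],(318,540),interpolation=cv2.INTER_CUBIC)
cv2.imwrite("pics/c4.png",np.hstack([a,b])[:,:,::-1])
E
```

```text
time: 9.4
ee_pos: [0.4174, 0.3533, 0.3205]
eef_rot: [[-0.674, 0.739, -0.008], [0.739, 0.674, -0.004], [0.002, -0.009, -1.0]]
wrist_force: [-0.4, -0.8, 0.4]
width: -0.0005
now box [-65.   56.6 320.5] t 9.4 F [-0.82 -0.32  0.4 ] w -0.0005 q [ 0.49  0.44  1.55 -0.    1.17 -0.25]
shift [-0.003  0.006  0.268] yaw -0.004 | 10mm box x,y in tool: [ 0.0001  0.0333 -0.0003] [ 0.0333 -0.0001  0.0001]
```

View pics/c4.png

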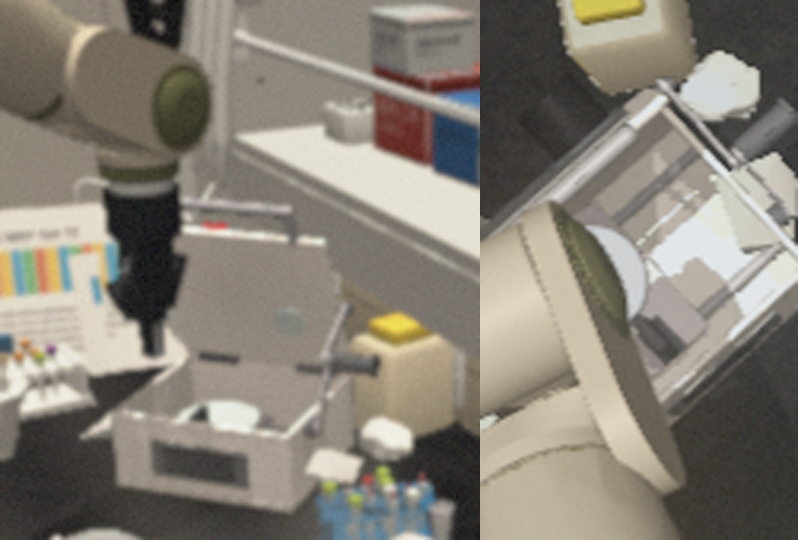

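```bash
python3 - <<'E'
from h import *
for z in(.38,.42,.46):
  for p in((550,200),(500,225),(625,320)):
    print(z,p,(B.T@(ray("top",[100+(p[0]-480)/3.18,130+p[1]/3.18],z)-O)*1000).round(0))
E
```

```text
0.38 (550, 200) [-24.  -8. 380.]
0.38 (500, 225) [-16.  21. 380.]
0.38 (625, 320) [-104.    4.  380.]
0.42 (550, 200) [-38. -11. 420.]
0.42 (500, 225) [-31.  17. 420.]
0.42 (625, 320) [-114.    0.  420.]
0.46 (550, 200) [-52. -14. 460.]
0.46 (500, 225) [-45.  13. 460.]
0.46 (625, 320) [-125.   -3.  460.]
```

```bash
python3 -m creep '[[0,0,0.008,0.06,0],[0,0,0.008,0.12,0],[0,0,0.008,0.18,0],[0,0,0.008,0.23,0],[0,0,0.008,0.265,0],[0,0,0.008,0.265,0]]'
python3 - <<'E'
from h import *
go(-.062,-.04,.24)
E
```

```text
time: 10.1
ee_pos: [0.4201, 0.3555, 0.2456]
eef_rot: [[-0.674, 0.739, 0.0], [0.739, 0.674, 0.0], [-0.0, 0.0, -1.0]]
wrist_force: [-0.9, -0.4, 0.4]
width: -0.0002
now box [-61.5  56.4 245.6] t 10.1 F [-0.9   0.31  0.4 ] w -0.0002 q [ 0.49  0.54  1.61 -0.    0.99 -0.25]
shift [-0.321 -0.001  0.019] yaw -0.004 | 10mm box x,y in tool: [0.0001 0.0333 0.    ] [ 0.0333 -0.0001 -0.    ]
```

```bash
python3 -m creep '[[0,-0.02,0,0.018,0],[0,-0.04,0,0.018,0],[0,-0.07,0,0.018,0],[0,-0.095,0,0.018,0],[0,-0.12,0,0.018,0],[0,-0.145,0,0.018,0],[0,-0.17,0,0.018,0],[0,-0.195,0,0.018,0],[0,-0.22,0,0.018,0],[0,-0.25,0,0.018,0]]'
python3 - <<'E'
from h import *
go(-.062,-.04,.24)
E
```

```text
time: 11.1
ee_pos: [0.4709, 0.2997, 0.24]
eef_rot: [[-0.674, 0.739, 0.0], [0.739, 0.674, 0.0], [0.0, 0.0, -1.0]]
wrist_force: [-0.2, 1.4, -0.1]
width: -0.0001
now box [-61.8 -19.1 240. ] t 11.1 F [ 0.85  1.16 -0.15] w -0.0001 q [ 0.36  0.56  1.59  0.    0.99 -0.38]
shift [-0.07  -0.001 -0.   ] yaw -0.003 | 10mm box x,y in tool: [0.0001 0.0333 0.    ] [ 0.0333 -0.0001  0.    ]
```

Pushing (≈1.2–1.5 N). Continue to the stop.

```bash
python3 -m creep '[[0,-0.015,0,0,0],[0,-0.03,0,0,0],[0,-0.045,0,0,0],[0,-0.06,0,0,0],[0,-0.07,0,0,0],[0,-0.08,0,0,0],[0,-0.08,0,0,0]]'
python3 - <<'E'
from h import *
go(-.062,-.04,.24)
E
```

```text
time: 11.8
ee_pos: [0.4841, 0.2852, 0.2397]
eef_rot: [[-0.674, 0.738, -0.008], [0.738, 0.674, 0.006], [0.01, -0.002, -1.0]]
wrist_force: [-18.5, 27.6, 6.6]
width: -0.0
now box [-61.8 -38.7 239.7] t 11.8 F [ 4.99 32.82  6.58] w -0.0 q [ 0.32  0.57  1.57  0.01  1.   -0.42]
shift [-0.004 -0.001 -0.001] yaw -0.003 | 10mm box x,y in tool: [ 0.0001  0.0333 -0.0001] [ 0.0333 -0.0001  0.0003]
```

```bash
python3 -m creep '[[0,0.005,0,0,0],[0,0.008,0,0,0],[0,0.008,0,0,0],[0,0.05,0,-0.05,0],[0,0.06,0,-0.2,0],[0,0.06,0,-0.35,0],[0,0.06,0,-0.5,0],[0,0.06,0,-0.65,0],[0,0.06,0,-0.8,0],[0,0.06,0,-0.9,0]]'
python3 - <<'E'
from h import *
go(-.006,-.145,.45)
for X in([-6,-117,140],[-6,-163,140],[-6,-140,140],[-42,-140,80]):
    print(X,proj("scene",O+B@np.array(X)/1000).round(1),proj("top",O+B@np.array(X)/1000).round(1))
a=capture("scene");b=capture("top")
cv2.imwrite("pics/t5.png",b[:,:,::-1]);cv2.imwrite("pics/s5.png",a[:,:,::-1])
a=cv2.resize(a[120:220,210:310],(400,400),interpolation=cv2.INTER_CUBIC);b=cv2.resize(b[150:250,120:220],(400,400),interpolation=cv2.INTER_CUBIC)
cv2.imwrite("pics/c5.png",np.hstack([a,b])[:,:,::-1])
E
```

```text
time: 12.8
ee_pos: [0.4738, 0.2953, 0.514]
eef_rot: [[-0.674, 0.739, 0.004], [0.739, 0.674, 0.001], [-0.002, 0.003, -1.0]]
wrist_force: [0.0, -0.5, -0.2]
width: 0.0003
now box [-62.6 -24.4 514. ] t 12.8 F [-0.32 -0.37 -0.21] w 0.0003 q [ 0.35  0.34  1.18 -0.    1.62 -0.39]
shift [-0.401  0.189  0.215] yaw -0.004 | 10mm box x,y in tool: [0.0001 0.0333 0.0001] [ 0.0333 -0.0001 -0.0001]
[-6, -117, 140] [271.6 170.5] [184.4 178.1]
[-6, -163, 140] [285.8 172.3] [199.7 164.9]
[-6, -140, 140] [278.7 171.4] [192.1 171.5]
[-42, -140, 80] [274.6 194.1] [205.8 188.7]
```

View pics/c5.png

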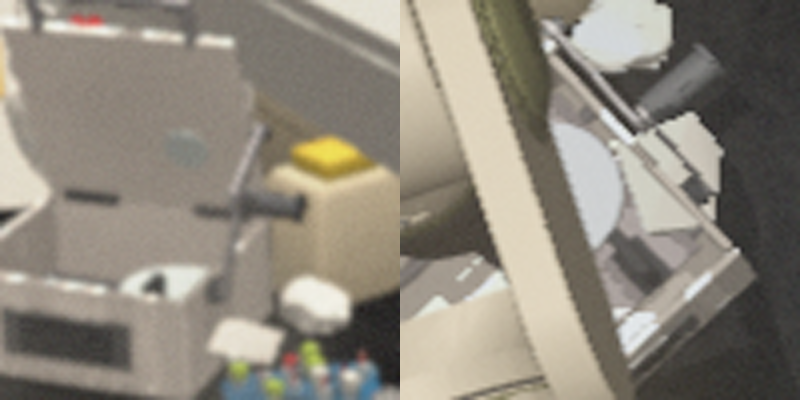

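```bash
python3 - <<'E'
import numpy as np
from scipy.optimize import brentq
P=np.array([-42,80.]);H=np.array([88,90.]);r,a,L=90.2,-.091,58.53
for q in(3.05,2.8,2.53,2.3,2.1,1.9,1.7,1.5,1.2):
    d=np.sqrt(4900+L*L+140*L*np.cos(2.53-q))
    f=lambda t:np.hypot(*(H+r*np.array([-np.cos(t+a),np.sin(t+a)])-P))-d
    try:t=brentq(f,0,1.3)
    except Exception as e:t=1.22
    A=H+r*np.array([-np.cos(t+a),np.sin(t+a)]);b=np.arctan2(*(A-P)[::-1])
    g=np.arccos(np.clip((4900+d*d-L*L)/(140*d),-1,1))
    for s in(-1,1):
        pa=b+s*g;print(q,round(t,2),s,np.degrees(pa).round(0),(P+70*np.array([np.cos(pa),np.sin(pa)])).round(1),end=" | ")
    print()
E
python3 -m creep '[[0.5,-0.08,0.04,0,0],[0.5,-0.16,0.08,0,0],[0.5,-0.24,0.12,0,0],[0.5,-0.32,0.16,0,0],[0.5,-0.398,0.2,0,0],[0.5,-0.398,0.2,0.15,0],[0.5,-0.398,0.2,0.3,0],[0.5,-0.398,0.2,0.4,0],[0.5,-0.398,0.2,0.4,0]]'
python3 - <<'E'
from h import *
go(-.003,-.144,.3)
a=capture("scene");b=capture("top")
a=cv2.resize(a[90:220,210:310],(400,520),interpolation=cv2.INTER_CUBIC);b=cv2.resize(b[130:260,120:220],(400,520),interpolation=cv2.INTER_CUBIC)
cv2.imwrite("pics/c6.png",np.hstack([a,b])[:,:,::-1])
E
```

```text
3.05 1.16 -1 32.0 [ 17.2 117.4] | 3.05 1.16 1 59.0 [ -6.3 140.2] | 
2.8 1.2 -1 38.0 [ 12.9 123.4] | 2.8 1.2 1 52.0 [  0.7 135.5] | 
2.53 1.21 -1 45.0 [  7.4 129.6] | 2.53 1.21 1 45.0 [  7.4 129.6] | 
2.3 1.2 -1 39.0 [ 12.2 124.3] | 2.3 1.2 1 51.0 [  1.8 134.6] | 
2.1 1.18 -1 34.0 [ 15.8 119.6] | 2.1 1.18 1 57.0 [ -3.7 138.6] | 
1.9 1.14 -1 30.0 [ 18.8 114.7] | 1.9 1.14 1 62.0 [ -9.6 142.1] | 
1.7 1.08 -1 25.0 [ 21.4 109.7] | 1.7 1.08 1 68.0 [-16. 145.] | 
1.5 1.02 -1 21.0 [ 23.5 104.7] | 1.5 1.02 1 74.0 [-22.6 147.2] | 
1.2 0.9 -1 14.0 [25.9 96.8] | 1.2 0.9 1 82.0 [-32.4 149.3] | 
time: 13.8
ee_pos: [0.5991, 0.2476, 0.3848]
eef_rot: [[-0.674, 0.739, -0.01], [0.739, 0.674, -0.003], [0.005, -0.009, -1.0]]
wrist_force: [0.2, 0.4, -0.5]
width: 0.0425
now box [  -2.4 -144.1  384.8] t 13.8 F [ 0.45  0.12 -0.49] w 0.0425 q [ 0.21  0.61  1.11 -0.    1.44 -0.53]
shift [-0.001  0.001  0.283] yaw -0.004 | 10mm box x,y in tool: [ 0.0001  0.0333 -0.0003] [ 0.0333 -0.0001  0.0002]
```

View pics/c6.png

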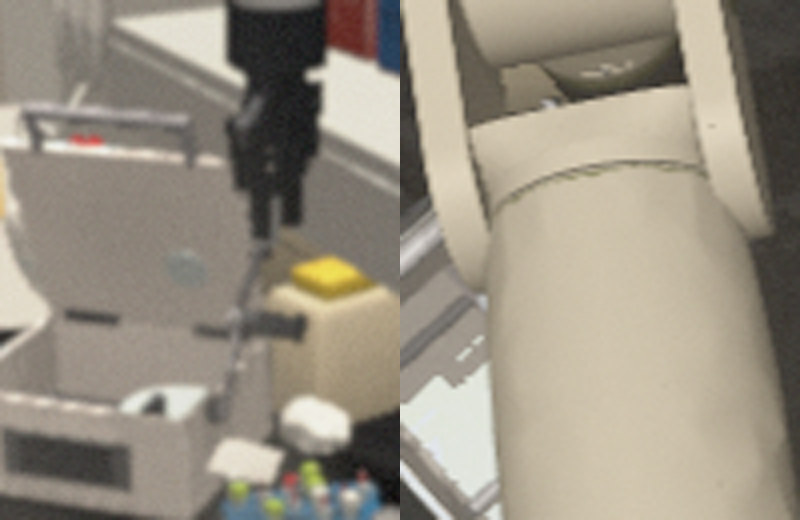

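```bash
python3 -m creep '[[0.5,0,0,0.06,0],[0.5,0,0,0.12,0],[0.5,0,0,0.18,0],[0.5,0,0,0.23,0],[0.5,0,0,0.27,0],[0.5,0,0,0.29,0],[0.5,0,0,0.29,0],[0.1,0,0,0.29,0],[0.1,0,0,0.29,0],[0.1,0,0,0.29,0]]' 20
python3 - <<'E'
from h import *
go(-.006,-.144,.297)
E
```

```text
time: 14.9
ee_pos: [0.5995, 0.2479, 0.3041]
eef_rot: [[-0.674, 0.738, 0.002], [0.738, 0.674, 0.0], [-0.001, 0.002, -1.0]]
wrist_force: [0.6, -0.5, 4.5]
width: 0.0194
now box [  -1.9 -144.2  304.1] t 14.9 F [ 0.13 -0.76  4.53] w 0.0194 q [ 0.21  0.67  1.22 -0.    1.26 -0.53]
shift [ 0.001 -0.014  0.024] yaw -0.003 | 10mm box x,y in tool: [0.0001 0.0333 0.0001] [ 0.0333 -0.0001 -0.    ]
```

```bash
python3 -m creep '[[0.1,0,0.012,0.008,0],[0.1,0,0.023,0.016,0],[0.1,0,0.035,0.025,0],[0.1,0,0.046,0.035,0],[0.1,0,0.054,0.044,0],[0.1,0,0.062,0.053,0],[0.1,0,0.074,0.069,0],[0.1,0,0.084,0.085,0],[0.1,0,0.092,0.102,0],[0.1,0,0.099,0.118,0]]'
python3 - <<'E'
from h import *
go(-.002+.0298,-.144,.304-.0355);print(get_state()["moment"])
E
```

```text
time: 15.9
ee_pos: [0.6214, 0.268, 0.2672]
eef_rot: [[-0.674, 0.739, -0.0], [0.739, 0.674, -0.0], [0.0, -0.0, -1.0]]
wrist_force: [-4.2, -2.5, 7.8]
width: 0.0191
now box [  27.8 -144.1  267.2] t 15.9 F [-4.77  1.03  7.76] w 0.0191 q [ 0.23  0.77  1.14 -0.    1.23 -0.51]
shift [ 0.    -0.    -0.004] yaw -0.004 | 10mm box x,y in tool: [ 0.0001  0.0333 -0.    ] [ 0.0333 -0.0001  0.    ]
[-0.67874732  0.94776906  0.22826429]
```

```bash
python3 -m creep '[[0.1,0,0.004,0.014,0],[0.1,0,0.008,0.027,0],[0.1,0,0.008,0.027,0],[0.55,0,0.008,0.027,0],[0.55,0,0.008,0.027,0],[0.55,0,0.008,0.027,0],[0.55,0,0.008,-0.1,0],[0.55,0,0.008,-0.25,0],[0.55,0,0.008,-0.4,0],[0.55,0,0.008,-0.5,0]]'
python3 - <<'E'
from h import *
go(0,-.16,.4)
a=capture("scene");b=capture("top")
a=cv2.resize(a[90:220,180:310],(390,390),interpolation=cv2.INTER_CUBIC);b=cv2.resize(b[130:260,90:220],(390,390),interpolation=cv2.INTER_CUBIC)
cv2.imwrite("pics/c7.png",np.hstack([a,b])[:,:,::-1])
E
```

```text
time: 16.9
ee_pos: [0.6227, 0.2695, 0.4215]
eef_rot: [[-0.674, 0.739, 0.004], [0.739, 0.674, 0.001], [-0.002, 0.004, -1.0]]
wrist_force: [0.1, -0.2, -0.2]
width: 0.0467
now box [  29.8 -143.9  421.5] t 16.9 F [-0.09 -0.24 -0.22] w 0.0467 q [ 0.24  0.67  0.92  0.    1.56 -0.5 ]
shift [-0.054 -0.099  0.071] yaw -0.004 | 10mm box x,y in tool: [0.0001 0.0333 0.0001] [ 0.0333 -0.0001 -0.0001]
```

View pics/c7.png

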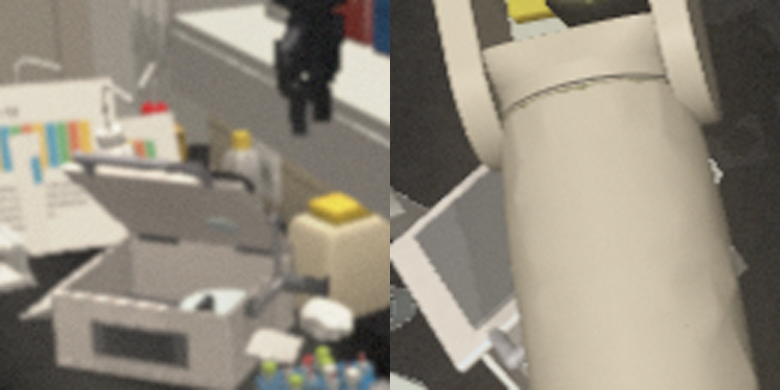

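```bash
R='[0.55,-0.3,-0.7,-0.2,0]'; python3 -m creep '[[0.55,0,0,-0.1,0],[0.55,0,0,-0.2,0],[0.55,-0.05,-0.1,-0.2,0],[0.55,-0.1,-0.2,-0.2,0],[0.55,-0.15,-0.35,-0.2,0],[0.55,-0.2,-0.5,-0.2,0],[0.55,-0.3,-0.6,-0.2,0],[0.55,-0.3,-0.7,-0.2,0],[0.55,-0.3,-0.7,-0.2,0],[0.55,-0.3,-0.7,-0.2,0]]' >/dev/null
for i in 1 2 3 4; do python3 -m creep '[[0.55,0,0,0,0],[0.55,0,0,0,0],[0.55,0,0,0,0],[0.55,0,0,0,0],[0.55,0,0,0,0],[0.55,0,0,0,0],[0.55,0,0,0,0],[0.55,0,0,0,0],[0.55,0,0,0,0],[0.55,0,0,0,0]]' >/dev/null; done
python3 - <<'E'
from h import *
go(0,-.16,.4)
a=capture("scene");b=capture("top")
cv2.imwrite("pics/t8.png",b[:,:,::-1])
o=cv2.imread("pics/top0.png")
a=cv2.resize(a[110:230,180:310],(390,360),interpolation=cv2.INTER_CUBIC);b=cv2.resize(b[130:300,80:264],(390,360),interpolation=cv2.INTER_CUBIC)
cv2.imwrite("pics/c8.png",np.hstack([a,b])[:,:,::-1])
E
```

```text
now box [-180.1 -233.8  477.6] t 22.0 F [ 0.61  0.29 -0.61] w 0.047 q [-0.1   0.29  1.34 -0.    1.51 -0.84]
shift [0.247 0.6   0.259] yaw -0.004 | 10mm box x,y in tool: [ 0.0001  0.0333 -0.    ] [ 0.0333 -0.0001 -0.    ]
```

View pics/c8.png

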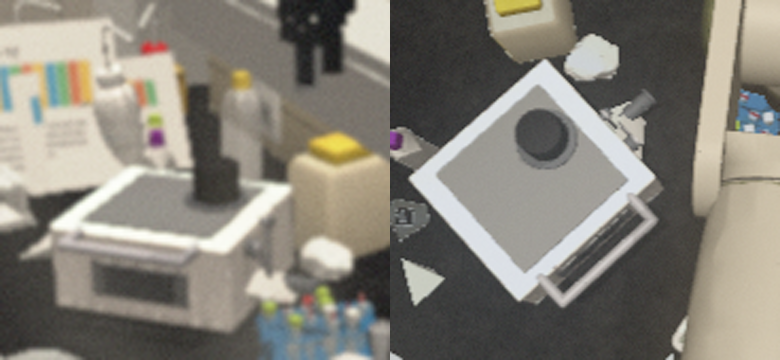

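```bash
python3 - <<'E'
from h import *
a=cv2.imread("pics/top0.png").astype(int)[150:280,90:215];b=cv2.imread("pics/t8.png").astype(int)[150:280,90:215]
d=np.abs(a-b).max(2);ys,xs=np.where(d>40);print("changed px in box region",len(xs),list(zip(xs+90,ys+150))[:8])
if len(xs)<60: finish_job();print("handed in")
E
```

```text
changed px in box region 0 []
the job is handed in; nothing more can be done
handed in
```

The job is done and handed in at about 22 s of the 64 s allowed; `finish_job()` gives no verdict, so the result below rests on my own checks.

**What I did**
- **Lid up:** the moves cannot lean the tool, so I gripped the bar with the tool vertical. I raised the lid along its arc to the stop (force rose to about 14 N).
- **Lid locked:** I let the lid back until the locked stay pushed back (about 17 N), then let go. A picture showed the lid standing by itself.
- **Carriage:** I pushed the tab about 80 mm to the right until the force rose to about 33 N at the stop. A picture showed the tab at the right end.
- **Closing:** I gripped the thumb pin, followed its arc past dead centre and let go. The lid then sank shut on its damper with the robot clear.

**Last checks**
- The final top picture of the box, bar and thumb pin matches the starting one, with no pixel changed by more than 40 grey levels, so the lid is shut and the stay folded.
- The wrist force was about 0.6 N, which is the no-load level.

**Not checked directly**
- The carriage cannot be seen under the shut lid, so its position rests on the stop force and the earlier picture.
- I did not measure the closing speed.
- I did not measure the bystanders at the end. The wrist force showed no sign of hitting one, but I read it only at the end of each call. The arm hid parts of the last picture.

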